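Put the tested chargers back in the loan box and set its counter

ROBOT

A 7-joint arm with a two-finger parallel gripper is mounted at the origin on the work surface. World frame = base frame: x ahead of the robot, y to its left, z up, the work surface at z = 0. Lengths are in m, angles in rad, forces in N, time in s.
With the tool pointing down it reaches from about 0.35 to 0.9 m from the base axis. Payload 19.9 kg.
Tool frame: the origin (TCP) lies between the finger pads; the fingertips stand 19 mm ahead of it and the grasp point (between the pads) is the TCP; z points along the fingers, y is the line along which they close (so a half turn about z gives the same grasp; the last joint's range is limited). The gripper opens to 94 mm and grips with 3 to 60 N. Pads are 16 mm wide; open, the fingers measure 119 mm over their backs; the gripper's body (75 mm by 177 mm) begins 78 mm behind the grasp point.
Start: joints at [-1.369, 0.417, -0.01, 1.614, 0.005, 1.111, -0.053], TCP at [0.151, 0.606, 0.224] pointing down, gripper open.
Joint ranges: [-2.81, 2.81], [-0.39, 2.02], [-1.27, 1.25], [0.06, 2.57], [-1.19, 4.33], [0.19, 2], [-2.82, 2.82]. Speed limits (rad/s): [1.89, 1.89, 2.39, 2.39, 3.01, 3.01, 3.01].

INTERFACE

Orientations are given as a 3x3 rotation matrix whose columns are the frame's x, y, z axes.
In Python, from rig import robot gives the robot as it stands. Calls block until the motion is done:
- robot.move_ptp(position, orientation): joint-space move of the TCP to a pose.
- robot.move_linear(position, velocity=0.15, frame=None, threshold=None): straight line of the TCP; frame=None keeps the orientation; velocity is the mean speed in m/s. With threshold (N) it stops when the force on the tool has changed by that much, and returns True; else False.
- robot.goto_joints(angles): joint-space move.
- robot.gripper_to(opening): finger opening in m; the grip force is fixed at half the most; returns when the fingers have stopped.
- robot.pause(seconds).
- robot.ik(position, orientation): joint angles nearest the present ones, or None.
- robot.get_state(): the state.
- robot.grab_frame(name): name is "scene" or "top" or "wrist"; returns the picture (480x640x3 uint8, red, green, blue); there is no depth.
- robot.camera_info(name): a dict with "fx", "fy", "cx", "cy" (pixels), "rvec" (rotation vector, rad) and "tvec" (3), from world to camera coordinates, as OpenCV has them. Camera axes: x right, y down, z forward; pixel columns grow to the right and rows downward; lengths in m; the calibration is good to about 2 mm. A picture is of the moment at which its call begins: read the wrist's pose just before it. camera_info takes no time and is no camera call; for the wrist camera it gives the pose at the moment of the call.
A pose or a line that the arm cannot do raises robot.PlanningError and nothing moves.
- robot.sign_off(): hands the job in; it is judged then, once.
The state is a dict: "time": time; "qpos": joint angles; "joint_vel": joint speeds; "effort": joint torques, N m; "ee_pos": TCP position; "tool_rot": TCP orientation; "force": force on the tool from outside, world axes, zero at the start; "moment": the same for the moment, N m; "opening": finger opening in m; "grasp_force": force on a finger pad.
Only numpy, scipy, OpenCV 4.12 (cv2) and the standard library are available. Lean on these libraries where they do the work, as an engineer would, in place of code of your own. Each camera call takes 0.05 s, during which the arm holds its last target. There are 200 camera calls.

TASK

The tested chargers lying on the desk go back in the loan box: lift the cover off its two pins and lay it flat on the desk clear of the box, put every charger in the box, and seat the cover back on its pins, flat on the rim. By pressing its button again and again, bring the desk counter on until it shows how many chargers the box now holds. Leave the tester, the mug and the pen pot where they stand.

Things in the scene. Friction and masses are not known exactly. Their poses are not given: they have to be found in the camera images.
- charger_box: The loan box: low open grey steel box fixed to the desk, 173 (x) x 206 (y) x 44 mm high; origin under its centre, on the desk. Inside 165 (x) x 170 (y) mm, floor 5 mm above the desk; empty at the start, with the cover on. Its y ends are 18 mm thick; on each stands a steel pin 6 mm thick, 12 mm high (top 5 mm tapered to 2 mm thick), at x = 0, y = +-93 mm.
- box_rim (a point): Centre of the box's mouth at rim height, 44 mm above the desk; axes as the box's.
- cover: Loose aluminium cover plate of the box, 173 (x) x 206 (y) x 4 mm, 0.3 kg; origin at the centre of its underside. Two square 9 mm holes at x = 0, y = +-93 mm go over the box's pins; it fits either way round. The desk between the robot and the chargers is bare. A black bow handle runs along its y axis. Seated, its origin is at box_rim.
- cover_handle (a point): Middle of the cover's handle bar: 36 mm above the plate's underside. The bar is 14 mm wide, 14 mm high and 100 mm long (along the cover's y), with 25 mm of clear space beneath it and a foot at each end; grip across it (along the cover's x).
- charger1: White plug-in charger (power adapter with folded prongs), a block 70 (x) x 42 (y) x 32 mm high, about 90 g, lying flat on the desk at the start, prongs up; origin at its centre, 16 mm above the desk. All are alike; always there.
- charger2: White plug-in charger (power adapter with folded prongs), a block 70 (x) x 42 (y) x 32 mm high, about 90 g, lying flat on the desk at the start, prongs up; origin at its centre, 16 mm above the desk. All are alike; absent in some starts.
- charger3: White plug-in charger (power adapter with folded prongs), a block 70 (x) x 42 (y) x 32 mm high, about 90 g, lying flat on the desk at the start, prongs up; origin at its centre, 16 mm above the desk. All are alike; absent in some starts.
- charger4: White plug-in charger (power adapter with folded prongs), a block 70 (x) x 42 (y) x 32 mm high, about 90 g, lying flat on the desk at the start, prongs up; origin at its centre, 16 mm above the desk. All are alike; absent in some starts.
- counter_mark (a point): Middle of the window in the top of the desk counter, 123 mm above the desk; axes as the counter's, x pointing from the button to the case. The counter is fixed: a grey case 130 (x) x 110 (y) x 123 mm, and on its -x side a block 70 mm wide, 85 mm high with the button. A white drum with black figures 0 to 9 shows in the window; the figure between the two black lines is the reading.
- plunger_top (a point): Centre of the top of the counter's button, a black round cap 36 mm across, 112 mm above the desk when up, 98 mm from counter_mark on its -x side.
- plunger (a joint): How far the counter's button is pressed: 0 up, 0.0142 m fully down. A slow press needs 1 to 5 N before the hard stop; a spring brings it up again. Each full press steps the drum on by one figure; the button must come right up before the next press. A short press (under 7 mm) does not step it.
- drum (a joint): Angle of the counter's drum in rad; it grows by pi/5 per figure and never turns back: the reading is drum / (pi/5), rounded, modulo 10 (after 9 comes 0). At the start it shows 5 to 9; a ratchet and click spring hold it on whole figures. Figures are upright to someone looking from the button's side.
- tester: Grey hand-held appliance tester lying on the desk beyond the work, 175 (x) x 85 (y) x 42 mm; origin under its centre. Not to be moved.
- mug: White mug, 82 mm across, 95 mm high, handle on its +y side; origin under its centre. Not to be moved.
- pen_pot: Dark metal pot of pens, 76 mm across, 100 mm high (150 mm with the pens); origin under its centre. Not to be moved.
Things that resemble listed ones, but are neither listed nor needed, are in the scene too. What is shaped like the charger3 but orange or pink is not meant. What is shaped like the part that bears counter_mark but purple is not meant.

How it is judged:
On the way, in this order (a step that is already met when the one before it is completed fails the run):
1. the cover is lifted off and laid flat on the desk, clear of the box (height (world z) of cover below 0.02 m and angle between cover's own z axis and vertical below 0.1 rad and horizontal distance between cover and box_rim above 0.15 m), for 0.2 s.
2. every charger is in the box (x of charger1 in the frame of charger_box between -0.068 and 0.068 m and y of charger1 in the frame of charger_box between -0.075 and 0.075 m and z of charger1 in the frame of charger_box between 0.005 and 0.035 m and x of charger2 in the frame of charger_box between -0.068 and 0.068 m and y of charger2 in the frame of charger_box between -0.075 and 0.075 m and z of charger2 in the frame of charger_box between 0.005 and 0.035 m and x of charger3 in the frame of charger_box between -0.068 and 0.068 m and y of charger3 in the frame of charger_box between -0.075 and 0.075 m and z of charger3 in the frame of charger_box between 0.005 and 0.035 m and x of charger4 in the frame of charger_box between -0.068 and 0.068 m and y of charger4 in the frame of charger_box between -0.075 and 0.075 m and z of charger4 in the frame of charger_box between 0.005 and 0.035 m), for 0.2 s.
3. the cover is seated on its pins, flat on the rim (horizontal distance between cover and box_rim below 0.004 m and z of cover in the frame of charger_box between 0.041 and 0.047 m and angle between cover's own z axis and vertical below 0.04 rad), for 0.3 s.
At the end, for the whole second after the job is handed in: Every charger lies in the box (its centre within 68 mm in x, 75 mm in y of the box centre, under 35 mm up), the cover sits on its pins (within 4 mm, underside 41 to 47 mm up, level to 0.04 rad), the drum is within 0.2 rad of the figure equal to the number of chargers, the button is up, all at rest (all of step 2 and all of step 3 and (((value of joint drum between 7.33982 and 7.73982 rad or value of joint drum between 13.623 and 14.023 rad) and (horizontal distance between charger2 and box_rim below 0.12 m or value of joint drum below 0 rad) and not (horizontal distance between charger3 and box_rim below 0.12 m or value of joint drum below 0 rad) and not (horizontal distance between charger4 and box_rim below 0.12 m or value of joint drum below 0 rad)) or ((value of joint drum between 7.33982 and 7.73982 rad or value of joint drum between 13.623 and 14.023 rad) and not (horizontal distance between charger2 and box_rim below 0.12 m or value of joint drum below 0 rad) and (horizontal distance between charger3 and box_rim below 0.12 m or value of joint drum below 0 rad) and not (horizontal distance between charger4 and box_rim below 0.12 m or value of joint drum below 0 rad)) or ((value of joint drum between 7.33982 and 7.73982 rad or value of joint drum between 13.623 and 14.023 rad) and not (horizontal distance between charger2 and box_rim below 0.12 m or value of joint drum below 0 rad) and not (horizontal distance between charger3 and box_rim below 0.12 m or value of joint drum below 0 rad) and (horizontal distance between charger4 and box_rim below 0.12 m or value of joint drum below 0 rad)) or ((value of joint drum between 7.96814 and 8.36814 rad or value of joint drum between 14.2513 and 14.6513 rad) and (horizontal distance between charger2 and box_rim below 0.12 m or value of joint drum below 0 rad) and (horizontal distance between charger3 and box_rim below 0.12 m or value of joint drum below 0 rad) and not (horizontal distance between charger4 and box_rim below 0.12 m or value of joint drum below 0 rad)) or ((value of joint drum between 7.96814 and 8.36814 rad or value of joint drum between 14.2513 and 14.6513 rad) and (horizontal distance between charger2 and box_rim below 0.12 m or value of joint drum below 0 rad) and not (horizontal distance between charger3 and box_rim below 0.12 m or value of joint drum below 0 rad) and (horizontal distance between charger4 and box_rim below 0.12 m or value of joint drum below 0 rad)) or ((value of joint drum between 7.96814 and 8.36814 rad or value of joint drum between 14.2513 and 14.6513 rad) and not (horizontal distance between charger2 and box_rim below 0.12 m or value of joint drum below 0 rad) and (horizontal distance between charger3 and box_rim below 0.12 m or value of joint drum below 0 rad) and (horizontal distance between charger4 and box_rim below 0.12 m or value of joint drum below 0 rad)) or ((value of joint drum between 8.59646 and 8.99646 rad or value of joint drum between 14.8796 and 15.2796 rad) and (horizontal distance between charger2 and box_rim below 0.12 m or value of joint drum below 0 rad) and (horizontal distance between charger3 and box_rim below 0.12 m or value of joint drum below 0 rad) and (horizontal distance between charger4 and box_rim below 0.12 m or value of joint drum below 0 rad))) and linear speed of each of charger1, charger2, charger3, charger4, cover below 0.03 m/s and value of joint plunger below 0.002 m); the robot touches nothing.
It fails at once if the appliance tester is moved by more than 30 mm or tipped (distance of tester from where it was at the start of the episode above 0.03 m or angle between tester's own z axis and vertical above 0.3 rad).
It fails at once if the mug is moved by more than 30 mm or tipped (distance of mug from where it was at the start of the episode above 0.03 m or angle between mug's own z axis and vertical above 0.3 rad).
It fails at once if the pen pot is moved by more than 30 mm or tipped (distance of pen_pot from where it was at the start of the episode above 0.03 m or angle between pen_pot's own z axis and vertical above 0.3 rad).
Of charger2, charger3, charger4 only 1 to 3 are there at a start; the rules pass over those that are not, and their reading is None.
At some moment in a run one of charger1, charger2, charger3, charger4 may be knocked a few centimetres aside while the robot is not near it.
Once in a run the grip may slacken for a moment while it holds something.
It also fails if it takes over 210 s, if anything falls off the work surface, if the arm or the gripper's body presses on something with over 40 N, if the wrist force passes 120 N, or if a joint passes its speed limit or range.

## Working session

There is one attempt and no reset: what is moved stays moved. The work goes in short steps, each a Python script; the robot and the scene stay as the last script left them, time stands still between calls to the robot, and variables do not carry over. Pictures are saved under pics/ and viewed, at most 14 in all, crops included, and the job is handed in when it is done.

```bash
ls; mkdir -p pics; python3 - <<'E'
from rig import robot
import cv2
for n in("scene","top"):
    cv2.imwrite(f"pics/{n}0.png",robot.grab_frame(n)[:,:,::-1]); print(n,robot.camera_info(n))
s=robot.get_state();print(s["time"],s["ee_pos"],s["tool_rot"],s["opening"],s["force"]); print(robot.camera_info("wrist"))
E
```

```text
pics
scene {'fx': 537.9863044445236, 'fy': 537.9863044445236, 'cx': 316.80311516247116, 'cy': 239.23768190418357, 'rvec': array([ 0.79260853,  2.51548102, -1.14075182]), 'tvec': array([ 0.42189221, -0.21806807,  1.80485543])}
top {'fx': 623.4392000137703, 'fy': 623.4392000137703, 'cx': 315.9222619722877, 'cy': 240.0730504863196, 'rvec': array([ 2.17175512, -2.21574872,  0.06247333]), 'tvec': array([0.12924816, 0.5921824 , 1.54122091])}
0.1 [0.1508063  0.6062006  0.22388546] [[-9.70435559e-01  2.41360316e-01 -1.52448979e-04]
 [ 2.41360336e-01  9.70434949e-01 -1.09443219e-03]
 [-1.16210682e-04 -1.09887105e-03 -9.99999389e-01]] 0.09420243759406922 [ 0.21465564  0.08790837 -0.40312304]
{'fx': 375.5164433043176, 'fy': 375.5164433043176, 'cx': 322.5090988791685, 'cy': 237.46323950640593, 'rvec': array([-2.29714586, -1.79491706, -0.24715882]), 'tvec': array([-0.62544041, -0.02980755,  0.39077955])}
```

View pics/scene0.png

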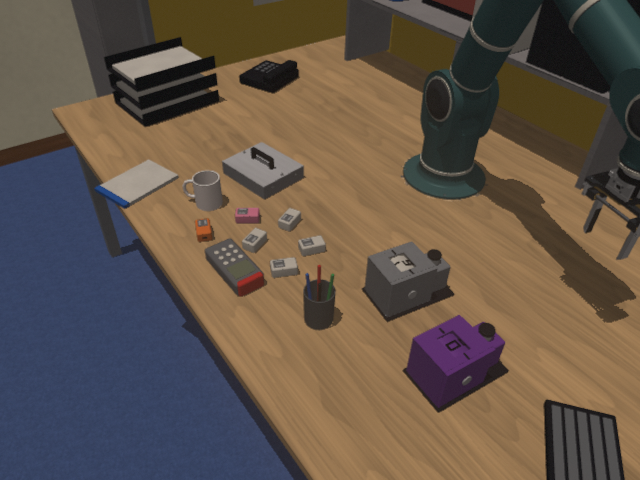

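View pics/top0.png

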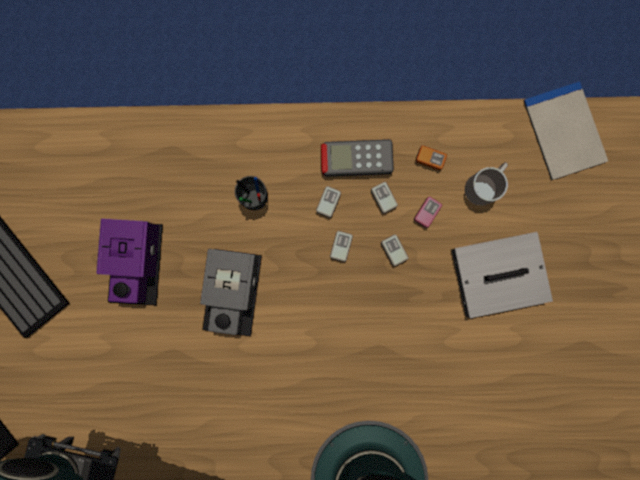

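The four white chargers show at top-image pixels (329,202), (384,197), (342,246) and (395,250). The grey counter is at (229,280) with its button at (222,321), and the box with its cover is at (502,275). I'll measure these next.

```bash
cat > h.py <<'E'
import numpy as np, cv2
from rig import robot
def ray(name,uv,z,ci=None):
    c=ci or robot.camera_info(name); R=cv2.Rodrigues(c["rvec"])[0]; C=-R.T@c["tvec"]
    d=R.T@np.array([(uv[0]-c["cx"])/c["fx"],(uv[1]-c["cy"])/c["fy"],1.])
    return C+d*(z-C[2])/d[2]
def proj(name,P,ci=None):
    c=ci or robot.camera_info(name); K=np.array([[c["fx"],0,c["cx"]],[0,c["fy"],c["cy"]],[0,0,1]])
    return cv2.projectPoints(np.float64(P).reshape(-1,3),c["rvec"],c["tvec"],K,None)[0].reshape(-1,2)
def rot(a):  # tool down, closing line (tool y) at world yaw a
    y=np.array([np.cos(a),np.sin(a),0]); z=np.array([0,0,-1.]); return np.c_[np.cross(y,z),y,z]
def fit(name,m,zt,amin,amax,ci=None):
    """rotated rects of blobs in mask m, at height zt: (centre, yaw of long side, sizes)"""
    out=[]
    for c in cv2.findContours(m,cv2.RETR_EXTERNAL,cv2.CHAIN_APPROX_NONE)[0]:
        if not amin<cv2.contourArea(c)<amax: continue
        w=np.float32([ray(name,p[0],zt,ci)[:2] for p in c])*1000
        (x,y),(a,b),t=cv2.minAreaRect(w)
        if a<b: a,b,t=b,a,t+90
        out.append((x/1000,y/1000,np.radians((t+90)%180-90),a,b))
    return out
def white(im):
    h=cv2.cvtColor(im,cv2.COLOR_RGB2HSV); return ((h[...,1]<45)&(h[...,2]>140)).astype(np.uint8)*255
E
python3 - <<'E'
from h import *
im=robot.grab_frame("top")
m=cv2.morphologyEx(white(im),cv2.MORPH_CLOSE,np.ones((5,5)))
roi=np.zeros_like(m); roi[120:340,260:580]=255
for r in fit("top",m&roi,0.032,120,900): print(np.round(r,3), proj("top",[r[0],r[1],.032]))
print([np.round(ray("top",p,z),3) for p,z in [((502,275),.048),((222,321),.112),((229,280),.123),((484,190),.095),((252,193),.1)]])
a=cv2.resize(im[180:345,190:355],(400,400),interpolation=cv2.INTER_CUBIC); b=cv2.resize(im[215:335,440:560],(400,400),interpolation=cv2.INTER_CUBIC)
cv2.imwrite("pics/crop1.png",np.hstack([a,b])[:,:,::-1])
E
```

```text
[ 0.567 -0.077  0.46  64.378 36.761] [[394.61041613 249.21426681]]
[ 5.8000e-01  5.6000e-02 -2.8300e-01  6.4748e+01  3.6945e+01] [[341.05742688 245.26858566]]
[ 0.691  0.085 -0.415 64.685 36.662] [[328.14069889 200.66306359]]
[ 6.9900e-01 -5.4000e-02  4.3700e-01  6.4695e+01  3.5697e+01] [[384.20087235 196.38394226]]
[ 0.706 -0.305  0.754 71.621 33.749] [[484.98403155 191.48260927]]
[array([ 0.498, -0.335,  0.048]), array([0.405, 0.34 , 0.112]), array([0.5  , 0.321, 0.123]), array([ 0.702, -0.285,  0.095]), array([0.705, 0.267, 0.1  ])]
```

View pics/crop1.png

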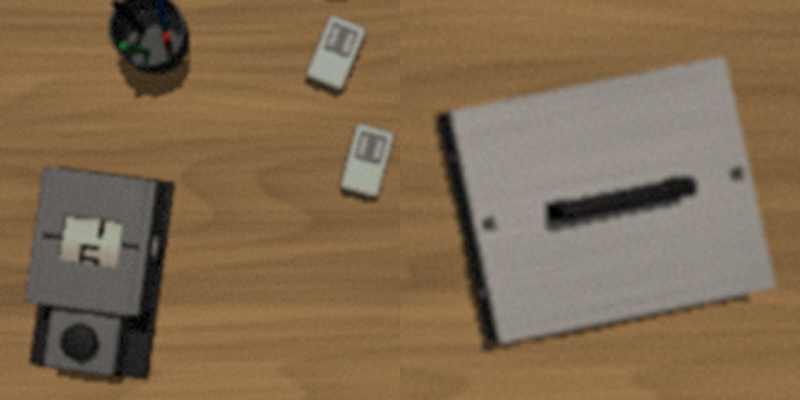

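Both hole marks are visible, at image pixels (466.4,281.9) and (541.1,266.9). The drum isn't readable at this size. I'll look with the wrist camera above the counter, then above the box.

```bash
cat >> h.py <<'E'
def down(p,a):
    """ptp to p, tool down, closing along yaw a (mod pi, choosing the better wrist)"""
    c=[(abs(q[6]),rot(x)) for x in (a,a+np.pi) for q in [robot.ik(p,rot(x))] if q is not None]
    R=min(c,key=lambda t:t[0])[1]; robot.move_ptp(p,R); return R
E
python3 - <<'E'
from h import *
s=robot.get_state(); c=robot.camera_info("wrist"); R=cv2.Rodrigues(c["rvec"])[0]
print("cam in tool",s["tool_rot"].T@(-R.T@c["tvec"]-s["ee_pos"]))
P1,P2=ray("top",(466.4,281.9),.052),ray("top",(541.1,266.9),.052)
ax=P1-P2; ay=np.arctan2(ax[1],ax[0]); print("box",(P1+P2)/2,np.linalg.norm(ax),"yaw y",ay)
K=np.array([ray("top",(440+(u-400)*.3,215+v*.3),.048) for u,v in [(445,113),(725,57),(775,290),(495,345)]]); print(K,K.mean(0))
im=[]
for p,a in [((.42,.33,.30),0),((.498,-.335,.25),ay-np.pi/2)]:
    try: down(p,a)
    except Exception as e: print(repr(e))
    im.append(robot.grab_frame("wrist")); c=robot.camera_info("wrist"); print(c["rvec"],c["tvec"],robot.get_state()["qpos"])
cv2.imwrite("pics/w1.png",np.hstack([cv2.resize(im[0],(400,300)),cv2.resize(im[1],(400,300))])[:,:,::-1])
cv2.imwrite("pics/w1b.png",im[1][:,:,::-1])
E
```

```text
cam in tool [ 0.07676047  0.00072068 -0.1601758 ]
box [ 0.49984929 -0.33812985  0.052     ] 0.18611079804914055 yaw y 1.7479077403615981
[[ 0.5645348  -0.21863745  0.048     ]
 [ 0.60158478 -0.42577678  0.048     ]
 [ 0.4303645  -0.45550949  0.048     ]
 [ 0.39454148 -0.24962756  0.048     ]] [ 0.49775639 -0.33738782  0.048     ]
[-2.86864595e+00 -3.39787031e-03 -1.26586527e-03] [-0.42227027  0.26997223  0.55279499] [-1.06771548  0.19606021  0.39633558  1.7567843  -0.08060683  1.20531003
 -0.64634005]
[-2.85872165 -0.25457037 -0.03667223] [-0.43393514 -0.43645988  0.30334687] [-0.16378034  0.50900232  0.97811273  1.6730281  -0.44825803  1.2028256
  1.09970206]
```

View pics/w1.png

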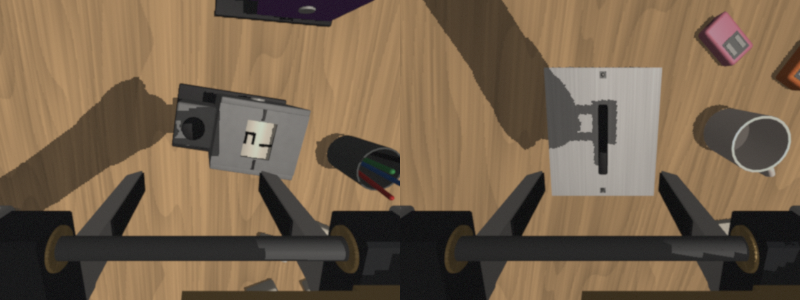

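```bash
python3 - <<'E'
from h import *
im=cv2.imread("pics/w1b.png",0); c=robot.camera_info("wrist"); H=[]
for y0 in (105,290):   # dark hole blob near pixel column 323
    w=im[y0:y0+30,308:338]; _,m=cv2.threshold(w,0,255,cv2.THRESH_BINARY_INV+cv2.THRESH_OTSU)
    n,_,st,ce=cv2.connectedComponentsWithStats(m); i=1+st[1:,4].argmax(); print(st[i],ce[i]+[308,y0]); H.append(ray("wrist",ce[i]+[308,y0],.050))
d=H[0]-H[1]; yaw=np.arctan2(d[1],d[0]); C=(H[0]+H[1])/2; print(C,np.linalg.norm(d),yaw)
E
```

```text
[ 11   9  11  12 123] [324.03252033 119.19512195]
[  0  23  30   7 196] [322.21428571 316.21428571]
[ 0.50298367 -0.34285387  0.05      ] 0.19890137033020416 1.7400167868200662
```

```bash
python3 - <<'E'
from h import *
im=cv2.imread("pics/w1b.png",0); H=[ray("wrist",(324.03,119.2),.050)]
w=im[294:311,310:336]; _,m=cv2.threshold(w,0,255,cv2.THRESH_BINARY_INV+cv2.THRESH_OTSU)
n,_,st,ce=cv2.connectedComponentsWithStats(m); i=1+st[1:,4].argmax(); print(st[i],ce[i]+[310,294]); H.append(ray("wrist",ce[i]+[310,294],.050))
d=H[0]-H[1]; yaw=np.arctan2(d[1],d[0]); C=(H[0]+H[1])/2; print(C,np.linalg.norm(d),yaw)
if not(.18<np.linalg.norm(d)<.192 and abs(yaw-1.748)<.02 and np.hypot(*(C[:2]-[.499,-.338]))<.006): raise SystemExit("check")
C[:2]=(C[:2]+[.4988,-.3378])/2; yaw=(yaw+1.748)/2
down((C[0],C[1],.20),yaw-np.pi/2); print(robot.move_linear((C[0],C[1],.080),.1,threshold=15))
robot.gripper_to(0.0); s=robot.get_state(); print(s["opening"],s["grasp_force"],s["force"],s["ee_pos"],s["qpos"])
np.savez("seat.npz",p=s["ee_pos"],R=s["tool_rot"],yaw=yaw)
E
```

```text
[10  6  9  9 72] [324.         303.94444444]
[ 0.50265135 -0.33571358  0.05      ] 0.18471262261742252 1.7495151271683393
False
0.013492133775631706 29.999958872795105 [ 0.41532875 -0.46389507  0.5850305 ] [ 0.50074813 -0.33675816  0.08001882] [-0.04496639  0.70407201  0.81662497  1.80079694 -0.63448253  0.92059363
  1.23373307]
```

```bash
python3 - <<'E'
from h import *
p=np.load("seat.npz")["p"]
def st(t): s=robot.get_state(); print(t,np.round(s["ee_pos"],4),round(s["opening"],4),round(s["grasp_force"],1),np.round(s["force"],1),round(s["time"],1))
robot.move_linear(p+[0,0,.03],.05); st("up")
robot.move_linear(p+[0,0,.05],.1); st("up2")
robot.move_linear((.39,.02,.11),.15); st("over")
print(robot.move_linear((.39,.02,.033),.06,threshold=4)); st("down")
robot.gripper_to(.05); robot.pause(.3); st("rel")
s=robot.get_state(); np.savez("laid.npz",p=s["ee_pos"])
robot.move_linear(s["ee_pos"]+[0,0,.14],.2)
c=robot.camera_info("wrist"); im=robot.grab_frame("wrist"); top=robot.grab_frame("top")
cv2.imwrite("pics/w2.png",np.hstack([cv2.resize(im,(400,300)),cv2.resize(top,(400,300))])[:,:,::-1])
m=cv2.morphologyEx(white(top),cv2.MORPH_CLOSE,np.ones((5,5))); roi=np.zeros_like(m); roi[120:340,260:580]=255
for r in fit("top",m&roi,0.032,120,900): print(np.round(r,3))
E
```

```text
up [ 0.5007 -0.3366  0.1099] 0.0138 30.0 [ 0.4  0.1 -3.5] 7.7
up2 [ 0.5011 -0.3369  0.1306] 0.014 30.0 [ 1.2  0.6 -4. ] 8.1
over [0.3901 0.0196 0.11  ] 0.0136 30.0 [-1.  -0.9 -3.1] 10.7
True
down [0.3896 0.0197 0.0356] 0.0133 30.0 [ 0.8  0.4 -2.9] 11.8
rel [0.3893 0.0197 0.0357] 0.0498 0.0 [-0.4  0.2  0.2] 12.9
[ 0.567 -0.077  0.458 65.282 37.074]
[ 5.7900e-01  5.6000e-02 -2.9300e-01  6.5050e+01  3.7727e+01]
[ 0.691  0.085 -0.403 65.308 37.793]
[ 6.9900e-01 -5.4000e-02  4.4400e-01  6.4547e+01  3.8018e+01]
[ 0.723 -0.329 -1.154 98.389 70.381]
```

View pics/w2.png

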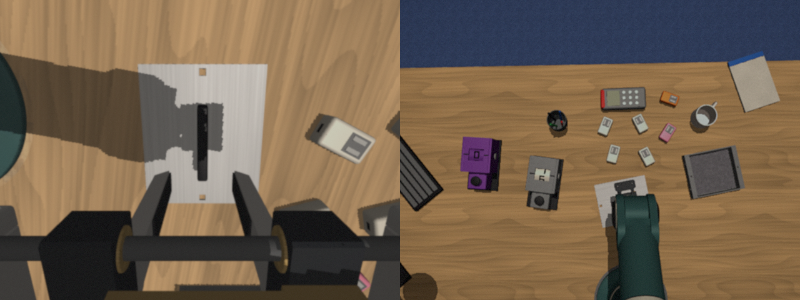

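The cover lies flat on the bare desk and the box is open and empty. The four chargers haven't moved. I'll load them now, locating each again before its grasp.

```bash
cat >> h.py <<'E'
BOX=np.load("seat.npz")["p"][:2]; BY=float(np.load("seat.npz")["yaw"])-np.pi/2
def boxp(x,y,z): c,s=np.cos(BY),np.sin(BY); return np.array([BOX[0]+c*x-s*y,BOX[1]+s*x+c*y,z])
def st(t): s=robot.get_state(); print(t,np.round(s["ee_pos"],4),round(s["opening"],4),round(s["grasp_force"],1),np.round(s["force"],1),round(s["time"],1))
def chargers(desk=True):
    top=robot.grab_frame("top"); m=cv2.morphologyEx(white(top),cv2.MORPH_CLOSE,np.ones((5,5)))
    r=[r for r in fit("top",m,0.032 if desk else .037,150,700) if 58<r[3]<78 and 30<r[4]<50]
    return [q for q in r if (np.hypot(q[0]-BOX[0],q[1]-BOX[1])>.13)==desk and .48<q[0]<.8 and -.5<q[1]<.25]
def near(a): # rotation for closing yaw a, branch nearest to the present tool
    t=robot.get_state()["tool_rot"]; return max((rot(a),rot(a+np.pi)),key=lambda R:np.trace(R.T@t))
def load(q,slot):
    robot.gripper_to(.075)
    down((q[0],q[1],.10),q[2]+np.pi/2)
    print("hit" if robot.move_linear((q[0],q[1],.024),.12,threshold=15) else "")
    robot.gripper_to(0); st("grip")
    if not .036<robot.get_state()["opening"]<.048: return False
    robot.move_linear((q[0],q[1],.11),.15)
    robot.move_linear(boxp(*slot,.11),.22,frame=near(BY+np.pi/2)); st("over")
    if not .036<robot.get_state()["opening"]<.048: return False
    robot.move_linear(boxp(*slot,.030),.1,threshold=8); st("down")
    robot.gripper_to(.056); robot.move_linear(boxp(*slot,.12),.2); return True
E
python3 - <<'E'
from h import *
robot.move_linear(robot.get_state()["ee_pos"]*[1,1,0]+[0,0,.2],.2)
slots=[(-39,-42),(-39,42),(39,-42),(39,42)]
for s in slots:
    L=chargers(); print(np.round(L,3).tolist())
    if not L: break
    q=min(L,key=lambda r:r[0])
    if not load(q,np.array(s)/1000): print("FAIL"); break
robot.move_linear(robot.get_state()["ee_pos"]+[0,.0,.1],.2)
down((.40,0.02,.25),BY)
im=robot.grab_frame("top"); print(chargers(),chargers(False),robot.get_state()["time"])
cv2.imwrite("pics/t3.png",cv2.resize(im[100:340,250:570],(800,600))[:,:,::-1])
E
```

```text
[[0.567, -0.077, 0.443, 65.077, 37.65], [0.579, 0.056, -0.299, 64.973, 38.04], [0.691, 0.085, -0.413, 65.394, 37.626], [0.699, -0.054, 0.444, 64.547, 37.979]]

grip [ 0.5669 -0.0767  0.0241] 0.0418 29.9 [-0.9  1.6  3.6] 17.4
over [ 0.4703 -0.3841  0.1099] 0.0421 29.9 [ 0.1  0.  -1.3] 19.8
down [ 0.4691 -0.3845  0.0289] 0.0421 30.0 [-0.2  2.7  6.4] 20.6
[[0.579, 0.056, -0.293, 65.628, 37.836], [0.691, 0.085, -0.41, 65.673, 37.84], [0.699, -0.054, 0.445, 64.554, 37.815]]

grip [0.5793 0.0558 0.0242] 0.0418 30.0 [-1.1  0.4  4.2] 25.3
over [ 0.4552 -0.3016  0.1099] 0.0419 30.0 [ 0.3  0.3 -0.9] 27.9
down [ 0.4542 -0.3017  0.0289] 0.0422 30.0 [-0.9  0.6  6.2] 28.7
[[0.691, 0.085, -0.4, 65.34, 37.791], [0.699, -0.054, 0.444, 64.547, 38.018]]

grip [0.6911 0.0853 0.0242] 0.0416 30.0 [-0.7 -0.1  3.2] 33.4
over [ 0.547  -0.3704  0.11  ] 0.0415 30.0 [ 0.5 -0.8 -0.8] 36.4
down [ 0.5461 -0.3703  0.0544] 0.0418 30.0 [-0.3 -0.1 -1.2] 37.0
[[0.699, -0.054, 0.444, 64.553, 38.018]]

grip [ 0.6991 -0.0543  0.0241] 0.0418 30.0 [-1.1  0.3  1.8] 42.5
over [ 0.5325 -0.2874  0.1098] 0.0415 30.0 [ 1.   0.6 -0.6] 44.7
down [ 0.5309 -0.2882  0.0288] 0.0415 30.0 [0.1 1.2 6.2] 45.5
[] [(0.4845024719238281, -0.4051343383789062, np.float64(0.18151633278886598), 65.0445556640625, 36.65776062011719), (0.53139501953125, -0.2891924743652344, np.float64(0.1764083565285804), 64.95616912841797, 37.43580627441406)] 48.7667
```

View pics/t3.png

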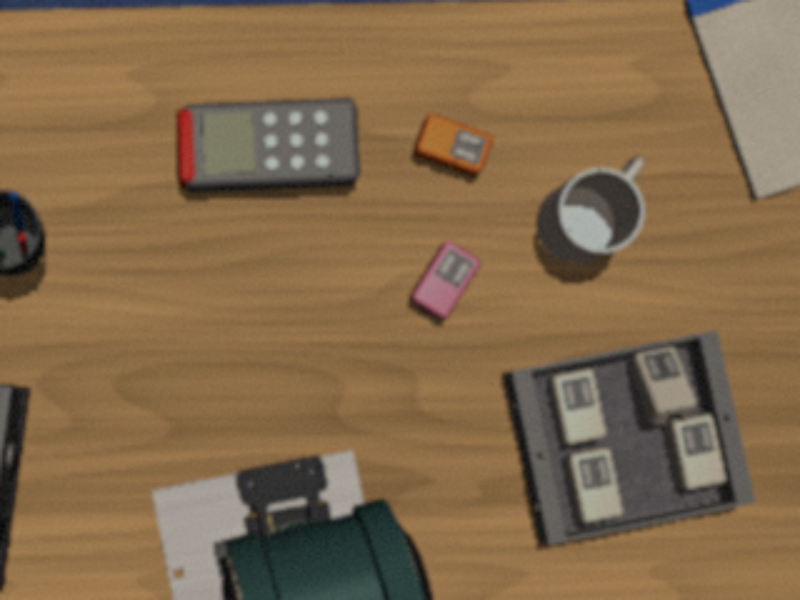

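Three chargers went in. The third one stopped high, because the first had been knocked aside in the box; it now lies against the -y wall at crop (697,450). The third is propped on it at (665,385). I'll check with the wrist camera.

```bash
python3 - <<'E'
from h import *
p=boxp(-.05,-.04,.26); down(p,BY+np.pi/2)
c=robot.camera_info("wrist"); im=robot.grab_frame("wrist"); cv2.imwrite("pics/w4.png",im[:,:,::-1]); print(robot.get_state()["ee_pos"],c["rvec"].tolist(),c["tvec"].tolist())
E
```

```text
[ 0.45935452 -0.38388391  0.26014604] [-2.2437034160936697, 1.8726214499365414, 0.25676634116161096] [-0.4597032805636508, 0.33382501645368784, 0.5296299404534267]
```

View pics/w4.png

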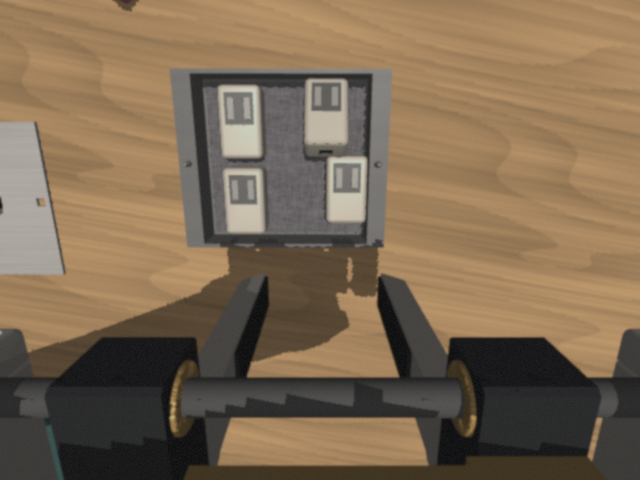

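```bash
python3 - <<'E'
from h import *
robot.gripper_to(.056)
R=near(BY+np.pi/2)
robot.move_linear(boxp(.04,-.04,.13),.2,frame=R)
print(robot.move_linear(boxp(.04,-.04,.044),.08,threshold=8)); st("at")
robot.gripper_to(0); st("grip")
if not .036<robot.get_state()["opening"]<.048: raise SystemExit
robot.move_linear(boxp(.04,-.04,.13),.1)
robot.move_linear((.58,-.09,.13),.2); robot.move_linear((.58,-.09,.02),.1,threshold=3); st("desk")
robot.gripper_to(.075); robot.move_linear((.58,-.09,.13),.2); robot.gripper_to(0)
robot.move_linear(boxp(.028,-.06,.13),.2); print(robot.move_linear(boxp(.028,-.06,.035),.1,threshold=8)); st("pre")
print(robot.move_linear(boxp(.003,-.06,.035),.04,threshold=15)); st("push")
robot.move_linear(boxp(.015,-.06,.035),.1); robot.move_linear(boxp(.015,-.06,.16),.2)
down((.40,-.0,.25),BY)
def bf(q): d=np.array(q[:2])-BOX; c,s=np.cos(BY),np.sin(BY); return np.round([c*d[0]+s*d[1],-s*d[0]+c*d[1],q[2]-BY],3)
print(np.round(chargers(),3),[bf(q) for q in chargers(False)],robot.get_state()["time"])
im=robot.grab_frame("top"); cv2.imwrite("pics/t5.png",cv2.resize(im[180:340,360:570],(630,480))[:,:,::-1])
E
```

```text
False
at [ 0.5474 -0.3693  0.0446] 0.0558 0.0 [-0.6  0.1 -0.9] 52.9
grip [ 0.5474 -0.3691  0.0443] 0.0419 30.0 [0.4 0.3 2.2] 53.2
desk [ 0.5787 -0.0901  0.0372] 0.042 30.0 [ 0.4 -0.1 -1.4] 56.6
False
pre [ 0.5392 -0.3912  0.0356] 0.0007 0.0 [ 0.2 -0.2  0.3] 61.9
False
push [ 0.5144 -0.3952  0.035 ] 0.0003 0.0 [-0.  -0.3  0.6] 62.7
[[ 0.571 -0.092  0.169 65.052 37.399]] [array([ 0.039,  0.041, -0.001])] 65.4
```

View pics/t5.png

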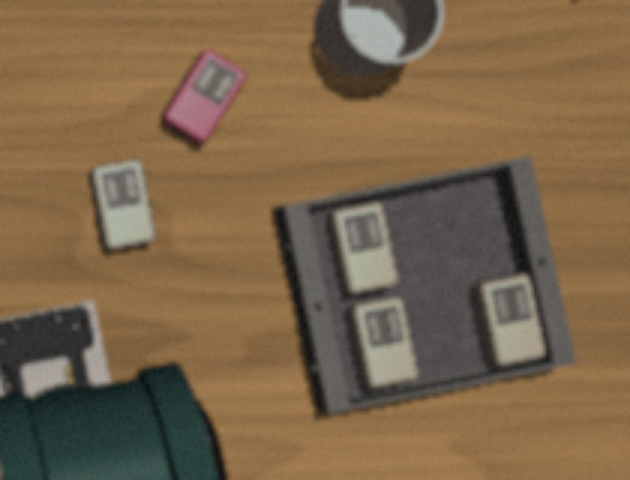

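Charger 1 has been pushed back to the -x wall (crop 512,320) and slot 3 is free. The spare charger lies flat on the desk at (0.571,-0.092). I'll load it, check, then take a close look at the laid cover.

```bash
python3 - <<'E'
from h import *
q=chargers()[0]; print(load(q,(.042,-.040)))
L=np.load("laid.npz")["p"]
down((L[0],L[1],L[2]+.14),BY)
c=robot.camera_info("wrist"); im=robot.grab_frame("wrist"); top=robot.grab_frame("top"); st("")
a=cv2.resize(top[215:335,440:560],(400,400),interpolation=cv2.INTER_CUBIC); b=cv2.resize(im,(400,300)); b=np.vstack([b,b[:100]*0])
cv2.imwrite("pics/t6.png",np.hstack([a,b])[:,:,::-1]); cv2.imwrite("pics/w6.png",im[:,:,::-1])
np.savez("w6.npz",**{k:c[k] for k in c})
E
```

```text
grip [ 0.5715 -0.0924  0.0241] 0.0417 30.0 [-0.6  1.9  2.6] 69.5
over [ 0.5496 -0.3677  0.1098] 0.0415 30.0 [ 0.1  0.4 -1. ] 71.6
down [ 0.5484 -0.3682  0.0289] 0.0422 30.0 [1.  1.2 6.5] 72.4
True
 [0.3896 0.0191 0.1755] 0.0561 0.0 [0.6 0.9 0.3] 75.2
```

View pics/t6.png

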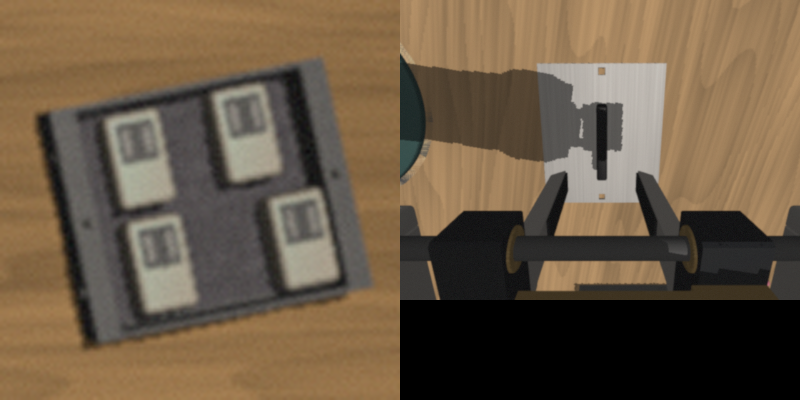

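All four chargers lie flat in the box, and the cover hasn't moved since I released it. I'll regrip it at the recorded pose and seat it.

```bash
python3 - <<'E'
from h import *
d=np.load("seat.npz"); p,R=d["p"],d["R"]; L=np.load("laid.npz")["p"]
robot.gripper_to(.05); robot.move_ptp(L+[0,0,.08],R if np.trace(R.T@robot.get_state()["tool_rot"])>0 else R@np.diag([-1,-1,1.])); robot.move_linear(L,.1); st("at")
robot.gripper_to(0); st("grip")
robot.move_linear(L+[0,0,.075],.1); robot.move_linear(p+[0,0,.045],.15); robot.pause(.3); st("over")
print(robot.move_linear(p+[0,0,-.003],.03,threshold=6)); st("down")
top=robot.grab_frame("top"); s=cv2.resize(robot.grab_frame("scene")[120:220,200:325],(500,400),interpolation=cv2.INTER_CUBIC)
cv2.imwrite("pics/t7.png",s[:,:,::-1])
E
```

```text
at [0.3897 0.0198 0.0363] 0.05 0.0 [-0.3 -0.1  0.6] 76.8
grip [0.3893 0.0198 0.0357] 0.0135 30.0 [-1.   0.4  3.5] 77.5
over [ 0.5008 -0.3366  0.125 ] 0.0136 30.0 [ 0.5 -0.2 -2. ] 81.3
True
down [ 0.5007 -0.3368  0.0797] 0.014 30.0 [-0.7  1.9  8. ] 82.7
```

View pics/t7.png

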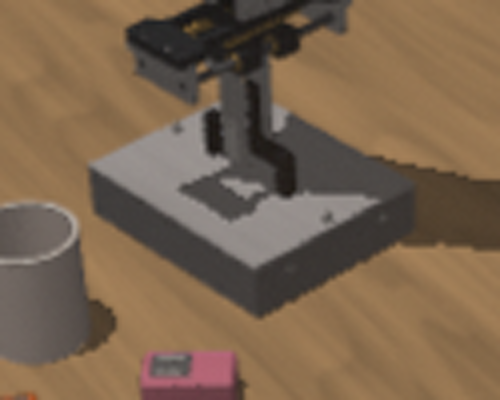

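The cover is seated: the tool stopped at z = 0.0797, against 0.080 at the start, and the plate is flat with both pins through. I'll release it and read the counter.

```bash
python3 - <<'E'
from h import *
robot.gripper_to(.05); p=robot.get_state()["ee_pos"]; robot.move_linear(p+[0,0,.12],.12)
robot.gripper_to(0)
down((.405,.34,.26),.0); st("")
c=robot.camera_info("wrist"); im=robot.grab_frame("wrist")
u=proj("wrist",[[.5,.321,.123],[.405,.34,.112]],c); print(u)
x,y=np.int32(u[0]); a=im[max(0,y-50):y+50,max(0,x-50):x+50]; cv2.imwrite("pics/w8.png",np.hstack([cv2.resize(cv2.rotate(a,cv2.ROTATE_90_COUNTERCLOCKWISE),(400,400)),cv2.resize(im,(400,400))])[:,:,::-1])
np.savez("w8.npz",im=im,**c)
E
```

```text
[0.4055 0.3394 0.26  ] 0.0004 0.0 [ 0.  -0.4  0. ] 87.9
[[433.47018215 253.60857172]
 [319.27845518 228.42075167]]
```

View pics/w8.png

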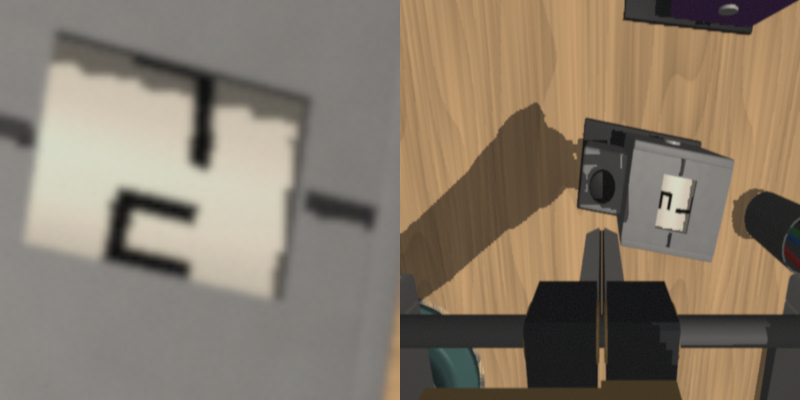

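The figure can't be read clearly from this oblique view. I'll take up the pressing pose, with the camera in line with the counter, and photograph the drum before and after each of three presses. At least five presses are needed whatever it shows, so these do no harm.

```bash
cat >> h.py <<'E'
BT=np.array([.4045,.3395]); 
def snap():
    c=robot.camera_info("wrist"); im=robot.grab_frame("wrist"); x,y=np.int32(proj("wrist",[.5,.321,.123],c)[0])
    y0=max(0,y-50); return cv2.resize(im[y0:y0+100,x-50:x+50],(390,290),interpolation=cv2.INTER_CUBIC)
def press():
    robot.move_linear((*BT,.137),.15); t=robot.move_linear((*BT,.112),.04,threshold=12); s=robot.get_state()
    print("press",t,round(s["ee_pos"][2],4),np.round(s["force"],1)); robot.move_linear((*BT,.165),.1); robot.pause(.2)
E
python3 - <<'E'
from h import *
robot.move_ptp((*BT,.20),rot(-.197-np.pi/2)); robot.move_linear((*BT,.165),.1); st("")
I=[snap()]
for i in range(3): press(); I.append(snap())
cv2.imwrite("pics/w9.png",np.vstack([np.hstack(I[:2]),np.hstack(I[2:])])[:,:,::-1]); st("")
E
```

```text
[0.4046 0.3394 0.1651] 0.0004 0.0 [ 0.5 -0.3  0.5] 90.0
press True 0.1168 [-5.1 -1.7 17.6]
press True 0.1168 [-4.  -1.9 18.2]
press True 0.1168 [-4.8 -1.8 17.8]
 [0.4044 0.3393 0.1645] 0.0004 0.0 [ 0.5  0.3 -0.4] 95.3
```

View pics/w9.png

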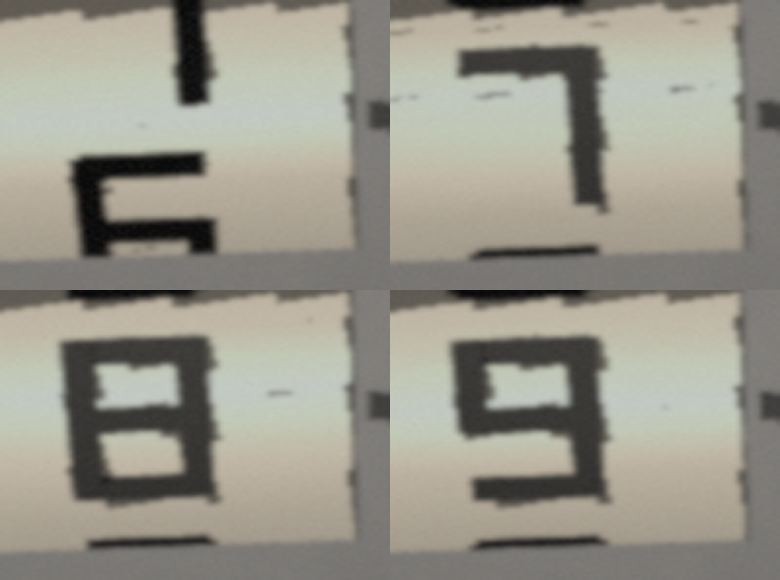

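The drum started between 6 and 7, then showed 7, 8 and 9 after the three presses. It needs five more to reach 4.

```bash
python3 - <<'E'
from h import *
for i in range(5): press()
a=snap(); robot.move_linear((*BT,.26),.2)
top=robot.grab_frame("top"); cv2.imwrite("pics/f.png",np.hstack([a,cv2.resize(top[100:340,190:580],(400,290))])[:,:,::-1]); st("")
E
```

```text
press True 0.1168 [-3.7 -2.2 18. ]
press True 0.1168 [-4.8 -2.  17.4]
press True 0.1168 [-4.7 -2.2 18.2]
press True 0.1168 [-4.3 -1.8 18.9]
press True 0.1168 [-4.7 -2.9 17.4]
 [0.404  0.3393 0.2589] 0.0008 0.0 [-0.4  0.4 -0.1] 104.5
```

View pics/f.png

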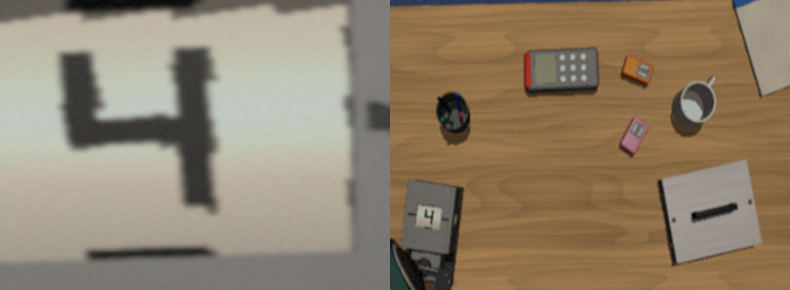

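The counter shows 4, the cover is seated with no chargers left on the desk, and the tester, mug and pen pot are where they were.

```bash
python3 -c "
from rig import robot
print(robot.sign_off())"
```

```text
the job is handed in; nothing more can be done
None
```

I handed the job in with all four chargers in the box, the cover seated flat on its pins and the counter reading 4; the tester, mug and pen pot stand where they were, and sign-off returned no verdict.

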